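Stack two eyepiece assemblies on their arbors

ROBOT

A 6-joint arm with a two-finger parallel gripper is mounted at the origin on the work surface. World frame = base frame: x ahead of the robot, y to its left, z up, the work surface at z = 0. Lengths are in m, angles in rad, forces in N, time in s.
With the tool pointing down it reaches from about 0.375 to 0.9 m from the base axis. Payload 3.1 kg.
Tool frame: the origin (TCP) lies between the finger pads; the fingertips stand 22 mm ahead of it and the grasp point (between the pads) lies 3 mm ahead of it; z points along the fingers, y is the direction in which the jaws open and shut (so a half turn about z gives the same grasp; the last joint's range is limited). The gripper opens to 87 mm and grips with 3 to 60 N. Pads are 19 mm wide; open, the fingers measure 117 mm over their backs; the gripper's body (75 mm by 190 mm) begins 51 mm behind the grasp point.
Start: joints at [-1.46, 0.527, 1.433, -0, 1.181, -0.178], TCP at [0.179, -0.599, 0.245] pointing down, gripper open.
Joint ranges: [-3.08, 3.08], [-0.75, 2.2], [0.22, 2.44], [-1.43, 4.57], [0, 2.65], [-2.85, 2.85]. Speed limits (rad/s): [2.79, 2.79, 3.14, 3.14, 3.14, 3.14].

INTERFACE

Orientations are given as a unit quaternion [x, y, z, w].
In Python, from rig import get_obs, camera, get_calibration, hand_in, search_frame gives the robot as it stands.
- The arm moves only by the shell command python3 -m jog 'ROWS' [FORCE]. ROWS is JSON, a list of rows, each an object with "grip": the closure in counts, from 0 (fully open) to 255 (shut); "travel": the shift along the world's x, y, z in cm, a list of three; "twist": the turn about the world's z in degrees. A call has 1 to 8 rows; each row shifts and turns the commanded pose from where the row before left it; what a row does not reach is not made up. A row lasts 1/10 s, in which the tool goes at most 50 mm and 8.59 degrees, less where a joint would pass 70% of its speed; a pose out of reach is approached as far as the arm can. A call is refused whole if a number of a shift passes 5 or a number of a turn 8.59, either way. A call with a gripper value outside its range is refused whole. The fingers move at their own pace and stop on an object; FORCE is the grip in N (left out, the last holds). Time passes only in rows, so rows that do not move let the fingers close. It gives the time, the measured TCP pose, the force and the opening at its end, in the units of the state.
- get_obs(): the state, without advancing time (a new reading comes with each control period).
- camera(name): name is "scene" or "top"; returns the picture (480x640x3 uint8, red, green, blue); there is no depth.
- get_calibration(name): a dict with "fx", "fy", "cx", "cy" (pixels), "k1" (the pictures are not rectified: a ray, as slopes to the right and down, at radius r is drawn at 1 + k1 r^2 times it, then the intrinsics apply), "R" (3x3) and "t" (3): a world point X has camera coordinates R X + t. Camera axes: x right, y down, z forward; pixel columns grow to the right and rows downward; lengths in m; the calibration is good to about 2 mm. A picture is of the moment at which its call begins. get_calibration takes no time and is no camera call.
- hand_in(): hands the job in, once; it reports no verdict.
Trained networks look in the newest picture that a camera, given by its name, has taken for a name from the list of things; names that differ only in an ending like _2 or _b are one class to them, and where a whole thing is asked for, a point or a joint stands for the part that bears it (a point fixed in the world has none). Each returns a list of dicts, best first, with "p" (0 to 1); they miss things now and then, are a little off and sometimes report something else, mostly with a low value. They report only what shows in the picture. A call takes as long as a camera call. They do not tell look-alikes from the thing itself.
- search_frame(target, camera): "at" ([x, y, z] in m, in world coordinates, good to about 4 mm: the middle of the surface that is visible of it).
The state is a dict: "time": time; "q": joint angles; "joint_velocities": joint speeds; "joint_torque": joint torques, N m; "position": TCP position; "tool_rot": TCP orientation; "ft_force": force on the tool from outside, world axes, zero at the start; "moment": the same for the moment, N m; "grip_width": finger opening in m.
Only numpy, scipy, OpenCV 4.12 (cv2) and the standard library are available. Lean on these libraries where they do the work, as an engineer would, in place of code of your own. Each camera call takes 0.05 s, during which the arm holds its last target. There are 200 camera calls.

TASK

Stack the parts of two eyepieces on their assembly arbors, each slipped over the post and sitting flat: on the blue arbor the brass ring at the bottom, then the white spacer, then the amber lens on top, glass up; on the red arbor the black ring, then the green lens on top, glass up. Let go of everything, and leave the binocular, the bottle and the screwdriver where they are.

Things in the scene. Friction and masses are not known exactly. Their poses are not given: they have to be found in the camera images.
- blue_arbor: Fixed assembly arbor with a BLUE disc: steel base plate 100 x 100 x 10 mm, on it a blue disc 68 mm in diameter and 6 mm thick (its top, the seat, is 16 mm above the bench), and in the middle an upright dark steel post 20 mm in diameter whose top is 62 mm above the bench; the last 6 mm taper to 10 mm diameter. Origin: centre of its underside, z up.
- red_arbor: Fixed assembly arbor with a RED disc: the same as the blue one (seat 16 mm above the bench, post 20 mm in diameter, 6 mm taper), but the post's top is only 46 mm above the bench. Origin: centre of its underside, z up.
- brass_ring: Loose brass ring: outer diameter 52 mm, bore 26 mm (right through), 14 mm high, 0.12 to 0.26 kg. Stands flat on the bench. Origin: centre of its underside, z up.
- white_spacer: Loose white plastic spacer ring: outer diameter 48 mm, bore 26 mm (right through), 20 mm high. Stands flat on the bench. Origin: centre of its underside, z up.
- black_ring: Loose black plastic ring: outer diameter 52 mm, bore 26 mm (right through), 18 mm high. Stands flat on the bench. Origin: centre of its underside, z up.
- amber_lens: Loose lens cell, aluminium housing with an AMBER (orange) glass covering its top: outer diameter 44 mm, housing 22 mm high (glass bulges 2 mm above it); open below with a bore 26 mm wide and 16 mm deep, closed above by the glass. Stands glass up. Origin: centre of its underside, z up.
- green_lens: Loose lens cell exactly like the amber one (diameter 44 mm, housing 22 mm high, bore 26 mm wide and 16 mm deep from below) but with a GREEN glass. Stands glass up. Origin: centre of its underside, z up.
- binocular: Bystander: black binocular standing upright on its two objectives, 194 mm wide (along its y), 84 mm deep, 165 mm high. Origin: centre of its underside, z up.
- bottle: Bystander: small white bottle with a blue cap, 44 mm in diameter, 90 mm high. Origin: centre of its underside, z up.
- screwdriver: Bystander: screwdriver 180 mm long lying flat on the bench along its own x. Its origin is under its middle.
Things that resemble listed ones, but are neither listed nor needed, are in the scene too. Of the things shaped like the black_ring, the black one is meant.

How it is judged:
By the outcome, as a careful person would: the job done as asked, in the order asked, and still so for the second after the job is handed in, with the robot touching nothing.
It also fails if it takes over 112 s, if anything falls off the work surface, if the arm or the gripper's body presses on something with over 40 N, if the wrist force passes 120 N, or if a joint passes its speed limit or range.

## Working session

There is one attempt and no reset: what is moved stays moved. The work goes in short steps, Python scripts to look and compute and a shell command to move; the robot and the scene stay as the last step left them, time stands still between calls to the robot, and variables do not carry over. Pictures are saved under pics/ and viewed, about 12 in all and at most 16, crops included, and the job is handed in when it is done.

```bash
mkdir -p pics; ls; cat > h.py <<'E'
import cv2,numpy as np
from rig import *
def snap(c,n):
    im=camera(c); cv2.imwrite(f'pics/{n}.png',cv2.cvtColor(im,cv2.COLOR_RGB2BGR)); return im
def px2w(c,u,v,z):
    k=get_calibration(c);R=np.array(k['R']);t=np.array(k['t'])
    d=np.array([(u-k['cx'])/k['fx'],(v-k['cy'])/k['fy']]);s=d.copy()
    for _ in range(20): s=d/(1+k['k1']*(s@s))
    r=R.T@np.array([s[0],s[1],1]);o=-R.T@t
    return o+r*(z-o[2])/r[2]
def w2px(c,X):
    k=get_calibration(c);p=np.array(k['R'])@np.array(X)+np.array(k['t']);s=p[:2]/p[2]
    s=s*(1+k['k1']*(s@s));return s[0]*k['fx']+k['cx'],s[1]*k['fy']+k['cy']
E
python3 - <<'E'
from h import *
snap('scene','s0');snap('top','t0')
for c in('top','scene'):
    k=get_calibration(c);print(c,(-np.array(k['R']).T@np.array(k['t'])).round(3),k['fx'],k['k1'])
for n in ['blue_arbor','red_arbor','brass_ring','white_spacer','black_ring','amber_lens','green_lens','binocular','bottle','screwdriver']:
    for c in ('top','scene'):
        print(n,c,[(round(d['p'],2),np.round(d['at'],3).tolist(),np.round(w2px(c,d['at'])).tolist()) for d in search_frame(n,c)[:4]])
o=get_obs();print(o['time'],o['position'],o['tool_rot'],o['grip_width'],o['ft_force'])
E
```

```text
pics
top [0.344 0.012 1.487] 580.8482406639067 -0.012741768828344067
scene [1.231 0.821 1.345] 518.6332135832001 -0.11878549825084635
blue_arbor top [(0.59, [0.645, -0.144, 0.008], [387.0, 219.0])]
blue_arbor scene [(0.83, [0.65, -0.138, 0.017], [264.0, 218.0])]
red_arbor top [(0.74, [0.587, 0.131, 0.016], [280.0, 240.0])]
red_arbor scene [(0.7, [0.596, 0.137, 0.013], [330.0, 263.0])]
brass_ring top [(0.82, [0.45, 0.144, 0.015], [273.0, 293.0]), (0.23, [0.491, -0.3, 0.02], [449.0, 278.0])]
brass_ring scene [(0.53, [0.454, 0.145, 0.01], [364.0, 242.0]), (0.34, [0.653, -0.14, 0.015], [263.0, 219.0])]
white_spacer top [(0.66, [0.432, -0.146, 0.018], [388.0, 301.0])]
white_spacer scene [(0.58, [0.443, -0.137, 0.019], [312.0, 189.0])]
black_ring top [(0.79, [0.526, -0.014, 0.02], [336.0, 263.0]), (0.7, [0.345, -0.007, 0.02], [333.0, 335.0]), (0.66, [0.431, -0.017, 0.018], [337.0, 301.0]), (0.58, [0.352, 0.108, 0.021], [287.0, 332.0])]
black_ring scene [(0.75, [0.346, -0.004, 0.016], [358.0, 199.0]), (0.73, [0.438, -0.011, 0.018], [337.0, 210.0]), (0.47, [0.347, 0.106, 0.013], [380.0, 218.
[... 290 characters left out ...]

green_lens scene [(0.63, [0.51, 0.304, 0.024], [387.0, 281.0]), (0.43, [0.498, -0.297, 0.02], [272.0, 171.0])]
binocular top [(0.84, [0.433, 0.512, 0.122], [114.0, 295.0])]
binocular scene [(0.22, [0.6, 0.137, 0.012], [329.0, 264.0])]
bottle top [(0.63, [0.783, -0.014, 0.06], [337.0, 161.0])]
bottle scene [(0.85, [0.802, -0.006, 0.06], [248.0, 260.0])]
screwdriver top [(0.84, [0.532, -0.469, 0.018], [516.0, 263.0]), (0.35, [0.433, 0.512, 0.123], [114.0, 295.0])]
screwdriver scene [(0.47, [0.537, -0.468, 0.017], [237.0, 151.0])]
1.1 [ 0.17860748 -0.59891637  0.24456337] [ 9.89519385e-01  1.44400092e-01 -1.03780410e-05  1.84918303e-05] 0.08717322092261981 [ 0.34491117 -0.76349302  0.98206267]
```

View pics/t0.png

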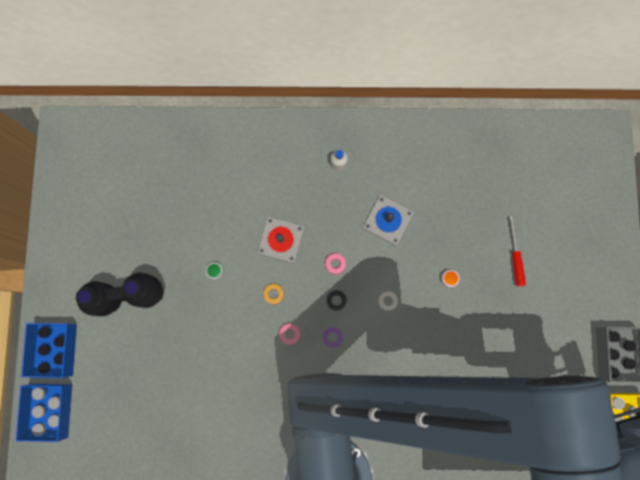

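View pics/s0.png

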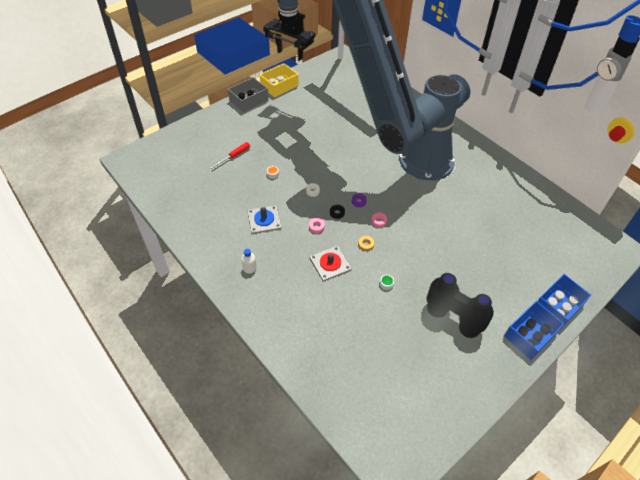

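The top view shows all five parts: green lens (214,271), brass ring (273,293), black ring (337,300), white spacer (388,301) and amber lens (451,278). It also shows the red arbor (280,239), blue arbor (388,219) and bottle (338,158). The pink and purple rings are look-alikes. Next I'll refine the positions by colour segmentation.

```bash
cat > seg.py <<'E'
from h import *
P={'brass':((.450,.144),.007,.026),'white':((.436,-.142),.010,.024),'black':((.433,-.015),.009,.026),
 'amber':((.493,-.298),.023,.018),'green':((.504,.300),.023,.018),'blue':((.647,-.141),.016,.034),'red':((.591,.134),.016,.034)}
def seg(c,n,im,xy=None):
    p,z,r=P[n]; p=xy or p
    u,v=w2px(c,[*p,z]);u,v=int(u),int(v);w=24
    roi=im[v-w:v+w,u-w:u+w];big=cv2.resize(roi,None,fx=6,fy=6,interpolation=cv2.INTER_CUBIC)
    h=cv2.cvtColor(big,cv2.COLOR_RGB2HSV).astype(int);H,S,V=h[...,0],h[...,1],h[...,2]
    m={'brass':(S>110)&(H>10)&(H<32),'amber':(S>130)&(H<22),'green':(S>110)&(H>40)&(H<85),'blue':(S>140)&(H>95)&(H<130),
       'red':(S>140)&((H<8)|(H>172)),'black':V<48,'white':(V>115)&(S<40)}[n].astype(np.uint8)
    _,l,st,ce=cv2.connectedComponentsWithStats(m)
    i=1+np.argmax(st[1:,4]) if len(st)>1 else 0
    m=(l==i).astype(np.uint8)
    hull=cv2.convexHull(cv2.findContours(m,0,2)[0][0]);M=cv2.moments(hull)
    x,y=M['m10']/M['m00'],M['m01']/M['m00']
    cv2.drawContours(big,[hull],-1,(255,0,255),1)
    U,Vv=(x+.5)/6-.5+u-w,(y+.5)/6-.5+v-w
    return px2w(c,U,Vv,z),2*np.sqrt(M['m00']/np.pi)/6,big[48:-48,48:-48]
E
python3 - <<'E'
from seg import *
rows=[]
for c in('top','scene'):
    im=cv2.cvtColor(cv2.imread(f'pics/{c[0]}0.png'),cv2.COLOR_BGR2RGB);t=[]
    for n in P:
        X,d,b=seg(c,n,im);t.append(cv2.resize(b,(110,110)));print(c,n,X.round(4),'diam px',round(d,1))
    rows.append(np.hstack(t))
cv2.imwrite('pics/seg.png',cv2.cvtColor(np.vstack(rows),cv2.COLOR_RGB2BGR))
E
```

```text
top brass [0.4491 0.1456 0.007 ] diam px 20.2
top white [ 0.4651 -0.1886  0.01  ] diam px 18.8
top black [ 0.4345 -0.015   0.009 ] diam px 18.6
top amber [ 0.492  -0.3029  0.023 ] diam px 13.6
top green [0.5054 0.2974 0.023 ] diam px 12.0
top blue [ 0.6431 -0.1478  0.016 ] diam px 24.6
top red [0.5886 0.1294 0.016 ] diam px 25.2
scene brass [0.4511 0.148  0.007 ] diam px 15.2
scene white [ 0.4542 -0.1887  0.01  ] diam px 31.7
scene black [ 0.4368 -0.012   0.009 ] diam px 14.5
scene amber [ 0.4954 -0.2993  0.023 ] diam px 7.7
scene green [0.5078 0.3006 0.023 ] diam px 9.7
scene blue [ 0.648  -0.1422  0.016 ] diam px 17.3
scene red [0.5928 0.1345 0.016 ] diam px 19.5
```

View pics/seg.png

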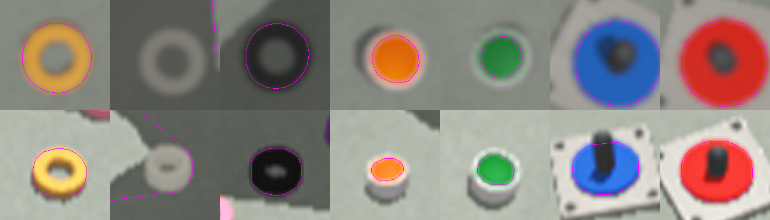

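```bash
python3 -m jog '[{"grip":0,"travel":[2.5,4.2,0],"twist":-8.3},{"grip":0,"travel":[2.5,4.2,0],"twist":-8.3},{"grip":0,"travel":[2.5,4.2,0],"twist":0},{"grip":0,"travel":[2.5,4.2,0],"twist":0},{"grip":0,"travel":[2.5,4.2,0],"twist":0},{"grip":0,"travel":[2.5,4.2,0],"twist":0},{"grip":0,"travel":[2.5,4.2,0],"twist":0},{"grip":0,"travel":[2.5,4.2,0],"twist":0}]'
python3 -m jog '[{"grip":0,"travel":[0.9,4.7,-1],"twist":0},{"grip":0,"travel":[0.9,4.7,-1],"twist":0},{"grip":0,"travel":[0.9,4.7,-1],"twist":0},{"grip":0,"travel":[0.9,4.7,-1],"twist":0},{"grip":0,"travel":[0.9,4.7,-1],"twist":0},{"grip":0,"travel":[0.9,4.7,-1],"twist":0},{"grip":0,"travel":[0.9,4.7,-1],"twist":0},{"grip":0,"travel":[0.9,4.7,-1],"twist":0}]'
```

```text
time: 1.9
position: [0.3794, -0.2613, 0.2449]
tool_rot: [1.0, -0.0, 0.0, 0.0]
ft_force: [1.2, -0.2, 0.2]
grip_width: 0.0869
time: 2.7
position: [0.4511, 0.1151, 0.1644]
tool_rot: [1.0, 0.0, 0.001, 0.0]
ft_force: [0.5, -0.7, 0.2]
grip_width: 0.087
```

```bash
python3 -m jog '[{"grip":0,"travel":[0,3.2,-1],"twist":0},{"grip":0,"travel":[0,0,-4.0],"twist":0},{"grip":0,"travel":[0,0,-4],"twist":0},{"grip":0,"travel":[0,0,-3],"twist":0},{"grip":0,"travel":[0,0,-1.5],"twist":0},{"grip":0,"travel":[0,0,-0.4],"twist":0},{"grip":0,"travel":[0,0,0],"twist":0}]'
python3 - <<'E'
from h import *
o=get_obs();print(o['position'])
a=snap('top','t1');b=snap('scene','s1')
X=[.449,.146,.01]
out=[]
for c,i in(('top',a),('scene',b)):
    u,v=map(int,w2px(c,X));out.append(cv2.resize(i[v-40:v+40,u-40:u+40],(400,400),interpolation=cv2.INTER_CUBIC))
cv2.imwrite('pics/c1.png',cv2.cvtColor(np.hstack(out),cv2.COLOR_RGB2BGR))
from seg import *
for c,i in(('top',a),('scene',b)):
    X,d,_=seg(c,'white',i);print(c,X,d)
E
```

```text
time: 3.4
position: [0.4507, 0.1451, 0.0252]
tool_rot: [1.0, -0.0, -0.0, 0.0]
ft_force: [0.8, 0.8, -0.4]
grip_width: 0.0869
[0.45073035 0.14508667 0.02523084]
top [ 0.43901254 -0.13999489  0.01      ] 53.97413682606868
scene [ 0.43660695 -0.1493557   0.01      ] 53.68076035095559
```

View pics/c1.png

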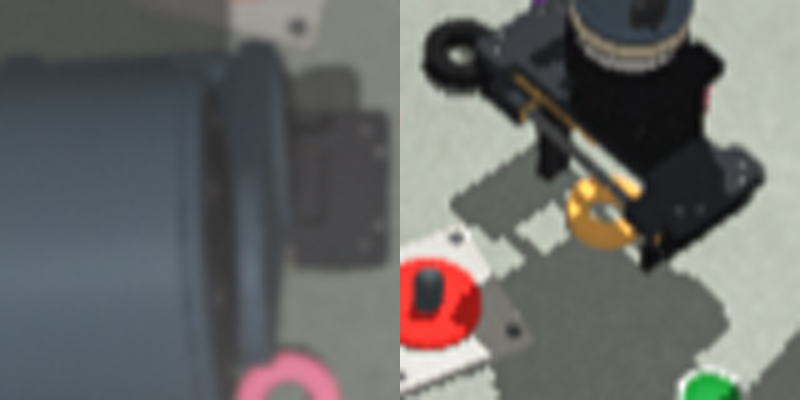

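Brass ring (crop, right panel, about (600,215)) lies between the open fingers. I'll close on it and lift.

```bash
python3 -m jog '[{"grip":255,"travel":[0,0,0],"twist":0},{"grip":255,"travel":[0,0,0],"twist":0},{"grip":255,"travel":[0,0,0],"twist":0},{"grip":255,"travel":[0,0,0],"twist":0},{"grip":255,"travel":[0,0,0],"twist":0},{"grip":255,"travel":[0,0,0],"twist":0}]' 25
python3 -m jog '[{"grip":255,"travel":[0,0,2],"twist":0},{"grip":255,"travel":[0,0,4],"twist":0},{"grip":255,"travel":[0,0,4],"twist":0},{"grip":255,"travel":[0,0,0],"twist":0}]'
```

```text
time: 4.1
position: [0.4507, 0.1451, 0.0257]
tool_rot: [1.0, -0.0, 0.0, -0.0]
ft_force: [0.4, -0.9, 3.1]
grip_width: 0.0513
time: 4.5
position: [0.4534, 0.1454, 0.1293]
tool_rot: [1.0, 0.0, 0.005, -0.0]
ft_force: [2.0, -0.1, -2.0]
grip_width: 0.051
```

```bash
python3 -m jog '[{"grip":255,"travel":[2.8,-4.1,0],"twist":0},{"grip":255,"travel":[2.8,-4.1,0],"twist":0},{"grip":255,"travel":[2.8,-4.1,0],"twist":0},{"grip":255,"travel":[2.8,-4.1,0],"twist":0},{"grip":255,"travel":[2.8,-4.1,0],"twist":0},{"grip":255,"travel":[2.8,-4.1,0],"twist":0},{"grip":255,"travel":[2.8,-4.1,-2],"twist":0},{"grip":255,"travel":[0,0,-2],"twist":0}]'
python3 -m jog '[{"grip":255,"travel":[0,0,0],"twist":0},{"grip":255,"travel":[0,0,0],"twist":0}]'
python3 - <<'E'
from h import *
o=get_obs();print(o['position'])
a=snap('top','t2');b=snap('scene','s2')
out=[]
for c,i in(('top',a),('scene',b)):
    u,v=map(int,w2px(c,[.646,-.144,.05]));print(c,u-40,v-40);out.append(cv2.resize(i[v-40:v+40,u-40:u+40],(400,400),interpolation=cv2.INTER_CUBIC))
cv2.imwrite('pics/c2.png',cv2.cvtColor(np.hstack(out),cv2.COLOR_RGB2BGR))
from seg import *
for c,i in(('top',a),('scene',b)):
    X,d,bb=seg(c,'white',i,(.435,-.142));print(c,X,d);cv2.imwrite(f'pics/w{c}.png',bb)
P['brass']=(P['brass'][0],float(o['position'][2])-.0257+.007,.026)
print(seg('scene','brass',b,tuple(o['position'][:2]))[:2])
E
```

```text
time: 5.3
position: [0.6497, -0.1463, 0.086]
tool_rot: [1.0, -0.002, 0.004, 0.003]
ft_force: [-0.2, 0.8, -1.4]
grip_width: 0.0512
time: 5.5
position: [0.6444, -0.1408, 0.0849]
tool_rot: [1.0, 0.0, -0.001, 0.001]
ft_force: [1.2, -3.8, -0.4]
grip_width: 0.0515
[ 0.64435089 -0.14080667  0.08486424]
top 348 175
scene 223 170
top [ 0.38316942 -0.09687234  0.01      ] 10.655900241405437
scene [ 0.43661019 -0.14931969  0.01      ] 53.68850132325651
(array([ 0.65407009, -0.13870754,  0.06616424]), np.float64(10.928721007015623))
```

View pics/c2.png

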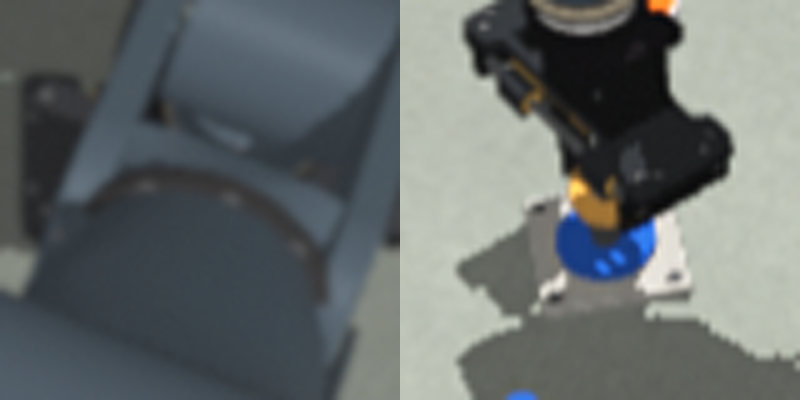

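```bash
python3 -m jog '[{"grip":255,"travel":[0,-0.3,0],"twist":0},{"grip":255,"travel":[0,0,0],"twist":0},{"grip":255,"travel":[0,0,0],"twist":0}]'
python3 -m jog '[{"grip":255,"travel":[0,0,-0.5],"twist":0},{"grip":255,"travel":[0,0,0],"twist":0},{"grip":255,"travel":[0,0,0],"twist":0}]'
```

```text
time: 5.9
position: [0.6439, -0.1409, 0.0867]
tool_rot: [1.0, 0.0, -0.001, -0.001]
ft_force: [-0.2, -0.2, -1.7]
grip_width: 0.0513
time: 6.2
position: [0.6456, -0.1428, 0.0823]
tool_rot: [1.0, 0.0, 0.001, 0.001]
ft_force: [0.7, -2.2, 0.3]
grip_width: 0.0513
```

```bash
for i in 1; do python3 -m jog '[{"grip":255,"travel":[0,0,-0.5],"twist":0},{"grip":255,"travel":[0,0,-0.5],"twist":0},{"grip":255,"travel":[0,0,0],"twist":0},{"grip":255,"travel":[0,0,0],"twist":0}]'; done
python3 -c "
from h import *
for i in range(4):
    camera('scene');o=get_obs();print(o['position'].round(4) if hasattr(o['position'],'round') else o['position'],np.round(o['ft_force'],1),np.round(o['moment'],2))"
```

```text
time: 6.6
position: [0.6457, -0.1439, 0.0718]
tool_rot: [1.0, 0.0, 0.001, 0.001]
ft_force: [1.9, -5.3, -0.5]
grip_width: 0.0513
[ 0.6458 -0.1439  0.0718] [ 0.6 -6.5  0.2] [-0.99 -0.24 -0.07]
[ 0.6457 -0.1439  0.0718] [ 1.4 -4.8 -1. ] [-1.06 -0.24  0.02]
[ 0.6458 -0.144   0.0718] [ 2.3 -6.2 -0.9] [-1.   -0.25  0.02]
[ 0.6458 -0.1439  0.0718] [ 1.5 -6.1 -0.8] [-1.04 -0.24  0.02]
```

```bash
python3 -m jog '[{"grip":255,"travel":[0,-0.4,0],"twist":0},{"grip":255,"travel":[0,0,0],"twist":0},{"grip":255,"travel":[0,0,0],"twist":0}]'
python3 -m jog '[{"grip":255,"travel":[0,0,-1],"twist":0},{"grip":255,"travel":[0,0,-1],"twist":0},{"grip":255,"travel":[0,0,-0.5],"twist":0},{"grip":255,"travel":[0,0,0],"twist":0},{"grip":255,"travel":[0,0,0],"twist":0}]'
```

```text
time: 7.1
position: [0.6439, -0.1455, 0.071]
tool_rot: [1.0, -0.0, -0.001, -0.001]
ft_force: [0.6, 0.4, -2.1]
grip_width: 0.0519
time: 7.6
position: [0.6445, -0.146, 0.0464]
tool_rot: [1.0, 0.0, -0.001, -0.0]
ft_force: [0.4, -0.6, -1.0]
grip_width: 0.0513
```

```bash
python3 -m jog '[{"grip":255,"travel":[0,0,-0.4],"twist":0},{"grip":255,"travel":[0,0,0],"twist":0},{"grip":0,"travel":[0,0,0],"twist":0},{"grip":0,"travel":[0,0,0],"twist":0},{"grip":0,"travel":[0,0,0],"twist":0},{"grip":0,"travel":[0,0,0],"twist":0}]'
python3 -m jog '[{"grip":0,"travel":[0,0,3],"twist":0},{"grip":0,"travel":[0,0,4],"twist":0},{"grip":0,"travel":[-1,4.5,1],"twist":0},{"grip":0,"travel":[-1,4.5,0],"twist":0},{"grip":0,"travel":[-1,4.5,0],"twist":0},{"grip":0,"travel":[-1,4.5,0],"twist":0},{"grip":0,"travel":[-1,4.5,0],"twist":0},{"grip":0,"travel":[0,0,0],"twist":0}]'
python3 - <<'E'
from seg import *
o=get_obs();print(o['position'],o['grip_width'])
a=snap('top','t3');b=snap('scene','s3')
out=[]
for p in([.645,-.145,.02],[.436,-.142,.01]):
  for c,i in(('top',a),('scene',b)):
    u,v=map(int,w2px(c,p));print(c,u-25,v-25);out.append(cv2.resize(i[v-25:v+25,u-25:u+25],(350,350),interpolation=cv2.INTER_CUBIC))
out=[out[0],out[1],out[2],out[3]]
cv2.imwrite('pics/c3.png',cv2.cvtColor(cv2.resize(np.vstack([np.hstack(out[:2]),np.hstack(out[2:])]),(600,600)),cv2.COLOR_RGB2BGR))
P['brass']=(P['brass'][0],.023,.026)
for c,i in(('top',a),('scene',b)):
    print(c,seg(c,'brass',i,(.645,-.145))[:2]);print(seg(c,'black',i)[:2])
E
```

```text
time: 8.2
position: [0.6451, -0.1463, 0.0433]
tool_rot: [1.0, 0.0, 0.0, 0.0]
ft_force: [0.6, -1.1, -0.1]
grip_width: 0.0757
time: 9.0
position: [0.5921, 0.0843, 0.123]
tool_rot: [1.0, 0.003, -0.001, -0.001]
ft_force: [0.0, -1.0, -0.2]
grip_width: 0.087
[0.59209765 0.08434558 0.12301539] 0.08697832117029607
top 362 192
scene 238 190
top 361 274
scene 287 164
top (array([ 0.64232302, -0.14668892,  0.023     ]), np.float64(19.01020315814634))
(array([ 0.45584506, -0.01680623,  0.009     ]), np.float64(0.6237350530849258))
scene (array([ 0.64499535, -0.14312963,  0.023     ]), np.float64(13.81272634211114))
(array([ 0.46699308, -0.01049369,  0.009     ]), np.float64(37.27306241955066))
```

View pics/c3.png

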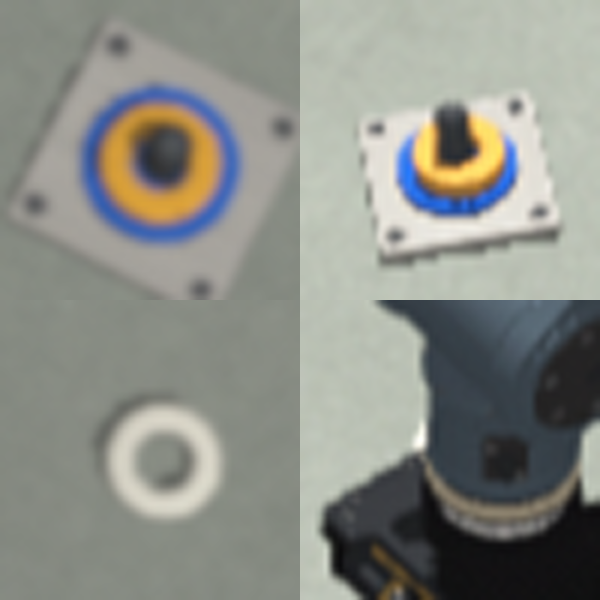

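The brass ring sits flat and centred on the blue seat (crop top row), and the white spacer shows clearly. The top camera agrees with the robot frame. I'll measure the white spacer in the same picture.

```bash
python3 - <<'E'
from seg import *
im=cv2.cvtColor(cv2.imread('pics/t3.png'),cv2.COLOR_BGR2RGB)
u,v=388,300;r=im[v-16:v+16,u-16:u+16];g=cv2.cvtColor(cv2.resize(r,None,fx=8,fy=8,interpolation=cv2.INTER_CUBIC),cv2.COLOR_RGB2GRAY)
t,m=cv2.threshold(g,165,1,0);h=cv2.convexHull(np.vstack([c for c in cv2.findContours(m,0,2)[0] if len(c)>40]));M=cv2.moments(h)
U,V=(M['m10']/M['m00']+.5)/8-.5+u-16,(M['m01']/M['m00']+.5)/8-.5+v-16
print(U,V,2*np.sqrt(M['m00']/np.pi)/8,px2w('top',U,V,.012),get_obs()['position'])
E
```

```text
388.18272304764014 300.5886623609417 18.943458183142038 [ 0.43369237 -0.14651934  0.012     ] [0.59471745 0.07997167 0.12321609]
```

```bash
python3 -m jog '[{"grip":0,"travel":[-2.7,-3.8,0],"twist":0},{"grip":0,"travel":[-2.7,-3.8,0],"twist":0},{"grip":0,"travel":[-2.7,-3.8,0],"twist":0},{"grip":0,"travel":[-2.7,-3.8,0],"twist":0},{"grip":0,"travel":[-2.7,-3.8,0],"twist":0},{"grip":0,"travel":[-2.7,-3.8,0],"twist":0},{"grip":0,"travel":[0,0,-2],"twist":0},{"grip":0,"travel":[0,0,0],"twist":0}]'
python3 -m jog '[{"grip":0,"travel":[0,0,-4],"twist":0},{"grip":0,"travel":[0,0,-2.5],"twist":0},{"grip":0,"travel":[0,0,-1.1],"twist":0},{"grip":0,"travel":[0,0,0],"twist":0},{"grip":0,"travel":[0,0,0],"twist":0}]'
```

```text
time: 9.9
position: [0.4314, -0.1519, 0.1019]
tool_rot: [1.0, -0.003, -0.001, -0.0]
ft_force: [-0.0, -0.4, -0.6]
grip_width: 0.0872
time: 10.4
position: [0.4334, -0.1493, 0.0274]
tool_rot: [1.0, 0.0, 0.0, 0.0]
ft_force: [1.2, -0.3, -0.1]
grip_width: 0.0872
```

```bash
python3 -m jog '[{"grip":255,"travel":[0,0.2,0],"twist":0},{"grip":255,"travel":[0,0,0],"twist":0},{"grip":255,"travel":[0,0,0],"twist":0},{"grip":255,"travel":[0,0,0],"twist":0},{"grip":255,"travel":[0,0,0],"twist":0},{"grip":255,"travel":[0,0,0],"twist":0}]' 15
python3 -m jog '[{"grip":255,"travel":[0,0,2],"twist":0},{"grip":255,"travel":[0,0,4],"twist":0},{"grip":255,"travel":[0,0,3],"twist":0},{"grip":255,"travel":[0,0,0],"twist":0},{"grip":255,"travel":[0,0,0],"twist":0}]'
```

```text
time: 11.0
position: [0.4328, -0.1472, 0.027]
tool_rot: [1.0, 0.0, 0.0, -0.0]
ft_force: [-0.1, 1.0, 2.2]
grip_width: 0.0479
time: 11.5
position: [0.4329, -0.1473, 0.1172]
tool_rot: [1.0, 0.0, 0.001, 0.0]
ft_force: [0.1, 0.1, -0.7]
grip_width: 0.0478
```

```bash
python3 -m jog '[{"grip":255,"travel":[4.2,0,0],"twist":0},{"grip":255,"travel":[4.2,0,0],"twist":0},{"grip":255,"travel":[4.2,0,0],"twist":0},{"grip":255,"travel":[4.2,0,0],"twist":0},{"grip":255,"travel":[4.2,0,0],"twist":0},{"grip":255,"travel":[0,0,-1],"twist":0},{"grip":255,"travel":[0,0,0],"twist":0},{"grip":255,"travel":[0,0,0],"twist":0}]'
python3 -m jog '[{"grip":255,"travel":[0,0,-1],"twist":0},{"grip":255,"travel":[0,0,-1],"twist":0},{"grip":255,"travel":[0,0,0],"twist":0},{"grip":255,"travel":[0,0,0],"twist":0}]'
```

```text
time: 12.3
position: [0.6401, -0.1464, 0.1044]
tool_rot: [1.0, -0.0, -0.003, -0.001]
ft_force: [-0.3, 0.4, -0.7]
grip_width: 0.0479
time: 12.7
position: [0.6421, -0.1472, 0.0864]
tool_rot: [1.0, -0.0, -0.001, -0.0]
ft_force: [0.1, -0.5, -0.5]
grip_width: 0.0481
```

```bash
python3 -m jog '[{"grip":255,"travel":[0.1,0,-1],"twist":0},{"grip":255,"travel":[0,0,-1],"twist":0},{"grip":255,"travel":[0,0,-0.5],"twist":0},{"grip":255,"travel":[0,0,0],"twist":0},{"grip":255,"travel":[0,0,0],"twist":0}]'
```

```text
time: 13.2
position: [0.6437, -0.1472, 0.0615]
tool_rot: [1.0, 0.0, -0.0, -0.0]
ft_force: [-0.0, 0.3, 0.2]
grip_width: 0.0482
```

```bash
python3 -m jog '[{"grip":255,"travel":[0,0,-0.4],"twist":0},{"grip":255,"travel":[0,0,0],"twist":0},{"grip":0,"travel":[0,0,0],"twist":0},{"grip":0,"travel":[0,0,0],"twist":0},{"grip":0,"travel":[0,0,0],"twist":0},{"grip":0,"travel":[0,0,0],"twist":0}]'
python3 -m jog '[{"grip":0,"travel":[0,0,3],"twist":0},{"grip":0,"travel":[0,0,3],"twist":0},{"grip":0,"travel":[-3,-3.1,0],"twist":0},{"grip":0,"travel":[-3,-3.1,0],"twist":0},{"grip":0,"travel":[-3,-3.1,0],"twist":0},{"grip":0,"travel":[-3,-3.1,0],"twist":0},{"grip":0,"travel":[-3,-3.1,0],"twist":0},{"grip":0,"travel":[0,0,0],"twist":0}]'
python3 - <<'E'
from seg import *
a=snap('top','t4');b=snap('scene','s4')
out=[]
for p in([.645,-.145,.03],[.493,-.302,.02]):
  for c,i in(('top',a),('scene',b)):
    u,v=map(int,w2px(c,p));out.append(cv2.resize(i[v-25:v+25,u-25:u+25],(300,300),interpolation=cv2.INTER_CUBIC))
cv2.imwrite('pics/c4.png',cv2.cvtColor(np.vstack([np.hstack(out[:2]),np.hstack(out[2:])]),cv2.COLOR_RGB2BGR))
print(get_obs()['position'],seg('top','amber',a)[:2],seg('scene','amber',b)[:2])
E
```

```text
time: 13.8
position: [0.6439, -0.1473, 0.0581]
tool_rot: [1.0, 0.0, 0.0, 0.0]
ft_force: [-0.1, -0.3, -0.1]
grip_width: 0.0719
time: 14.6
position: [0.4907, -0.306, 0.1181]
tool_rot: [1.0, -0.003, -0.001, 0.0]
ft_force: [0.3, 0.5, 0.1]
grip_width: 0.0871
[ 0.49327545 -0.30315233  0.11809194] (array([ 0.49515484, -0.29507984,  0.023     ]), np.float64(53.97413682606868)) (array([ 0.49591419, -0.29935663,  0.023     ]), np.float64(7.821032527421498))
```

View pics/c4.png

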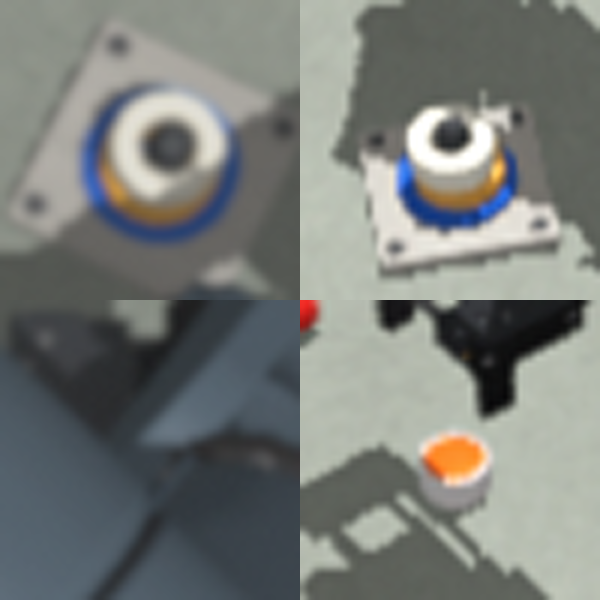

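White sits flat and centred on the brass ring. Now the amber lens.

```bash
python3 -m jog '[{"grip":0,"travel":[-0.1,0,-4],"twist":0},{"grip":0,"travel":[0,0,-3],"twist":0},{"grip":0,"travel":[0,0,-2],"twist":0},{"grip":0,"travel":[0,0,0],"twist":0},{"grip":0,"travel":[0,0,0],"twist":0}]'
python3 -m jog '[{"grip":255,"travel":[0,0,0],"twist":0},{"grip":255,"travel":[0,0,0],"twist":0},{"grip":255,"travel":[0,0,0],"twist":0},{"grip":255,"travel":[0,0,0],"twist":0},{"grip":255,"travel":[0,0,0],"twist":0},{"grip":255,"travel":[0,0,0],"twist":0},{"grip":255,"travel":[0,0,0],"twist":0}]' 15
python3 -m jog '[{"grip":255,"travel":[0,0,2],"twist":0},{"grip":255,"travel":[0,0,4],"twist":0},{"grip":255,"travel":[0,0,4],"twist":0},{"grip":255,"travel":[0,0,0],"twist":0},{"grip":255,"travel":[0,0,0],"twist":0}]'
```

```text
time: 15.2
position: [0.4937, -0.3013, 0.0279]
tool_rot: [1.0, 0.001, -0.0, -0.0]
ft_force: [0.2, 0.2, 0.2]
grip_width: 0.0874
time: 15.9
position: [0.4928, -0.3023, 0.028]
tool_rot: [1.0, 0.0, 0.0, 0.0]
ft_force: [-0.6, -1.0, 1.5]
grip_width: 0.0435
time: 16.4
position: [0.493, -0.3024, 0.1286]
tool_rot: [1.0, 0.0, 0.001, 0.001]
ft_force: [-0.6, 0.7, -1.3]
grip_width: 0.0432
```

```bash
python3 -m jog '[{"grip":255,"travel":[3,3.1,0],"twist":0},{"grip":255,"travel":[3,3.1,0],"twist":0},{"grip":255,"travel":[3,3.1,0],"twist":0},{"grip":255,"travel":[3,3.1,0],"twist":0},{"grip":255,"travel":[3,3.1,0],"twist":0},{"grip":255,"travel":[0.1,0,-1],"twist":0},{"grip":255,"travel":[0,0,-1],"twist":0},{"grip":255,"travel":[0,0,0],"twist":0}]'
python3 -m jog '[{"grip":255,"travel":[0,0,-1],"twist":0},{"grip":255,"travel":[0,0,-1],"twist":0},{"grip":255,"travel":[0,0,0],"twist":0},{"grip":255,"travel":[0,0,0],"twist":0}]'
```

```text
time: 17.2
position: [0.6406, -0.1469, 0.1041]
tool_rot: [1.0, -0.0, -0.004, -0.001]
ft_force: [0.1, 0.3, -0.7]
grip_width: 0.0437
time: 17.6
position: [0.6433, -0.1477, 0.0875]
tool_rot: [1.0, -0.0, -0.0, -0.0]
ft_force: [0.7, 1.0, -0.7]
grip_width: 0.0436
```

```bash
python3 -m jog '[{"grip":255,"travel":[0,0,-0.5],"twist":0},{"grip":255,"travel":[0,0,-0.4],"twist":0},{"grip":255,"travel":[0,0,0],"twist":0},{"grip":255,"travel":[0,0,0],"twist":0}]'
```

```text
time: 18.0
position: [0.6438, -0.1471, 0.0788]
tool_rot: [1.0, 0.0, -0.0, -0.0]
ft_force: [0.7, 0.1, 0.6]
grip_width: 0.0432
```

```bash
python3 -m jog '[{"grip":255,"travel":[0,0,-0.1],"twist":0},{"grip":255,"travel":[0,0,0],"twist":0},{"grip":0,"travel":[0,0,0],"twist":0},{"grip":0,"travel":[0,0,0],"twist":0},{"grip":0,"travel":[0,0,0],"twist":0},{"grip":0,"travel":[0,0,0],"twist":0}]'
python3 -m jog '[{"grip":0,"travel":[0,0,3],"twist":0},{"grip":0,"travel":[0,0,2],"twist":0},{"grip":0,"travel":[-4.2,2.6,0],"twist":0},{"grip":0,"travel":[-4.2,2.6,0],"twist":0},{"grip":0,"travel":[-4.2,2.6,0],"twist":0},{"grip":0,"travel":[-4.2,2.6,0],"twist":0},{"grip":0,"travel":[-4.2,2.6,0],"twist":0},{"grip":0,"travel":[0,0,0],"twist":0}]'
python3 - <<'E'
from seg import *
a=snap('top','t5');b=snap('scene','s5')
out=[]
for p in([.645,-.145,.05],[.434,-.015,.02]):
  for c,i in(('top',a),('scene',b)):
    u,v=map(int,w2px(c,p));out.append(cv2.resize(i[v-25:v+25,u-25:u+25],(300,300),interpolation=cv2.INTER_CUBIC))
cv2.imwrite('pics/c5.png',cv2.cvtColor(np.vstack([np.hstack(out[:2]),np.hstack(out[2:])]),cv2.COLOR_RGB2BGR))
print(get_obs()['position'])
E
```

```text
time: 18.6
position: [0.6438, -0.1472, 0.078]
tool_rot: [1.0, 0.0, 0.0, 0.0]
ft_force: [-0.4, 0.4, -0.3]
grip_width: 0.0678
time: 19.4
position: [0.4234, -0.0126, 0.1273]
tool_rot: [1.0, 0.001, -0.007, -0.002]
ft_force: [-1.2, -0.2, -0.5]
grip_width: 0.087
[ 0.43323871 -0.01666008  0.12826839]
```

View pics/c5.png

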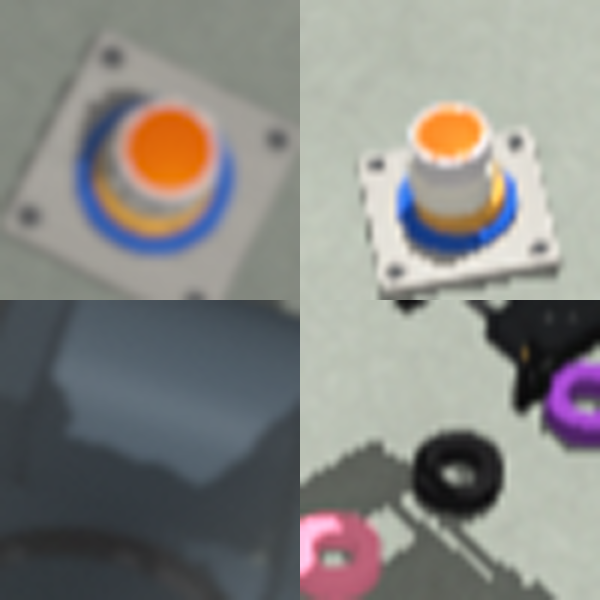

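The blue stack is upright and in order, and the black ring sits where measured. Now the black ring.

```bash
python3 -m jog '[{"grip":0,"travel":[0,0.2,-4],"twist":0},{"grip":0,"travel":[0,0,-3],"twist":0},{"grip":0,"travel":[0,0,-2],"twist":0},{"grip":0,"travel":[0,0,-1.1],"twist":0},{"grip":0,"travel":[0,0,0],"twist":0},{"grip":0,"travel":[0,0,0],"twist":0}]'
python3 -m jog '[{"grip":255,"travel":[0,0,0],"twist":0},{"grip":255,"travel":[0,0,0],"twist":0},{"grip":255,"travel":[0,0,0],"twist":0},{"grip":255,"travel":[0,0,0],"twist":0},{"grip":255,"travel":[0,0,0],"twist":0},{"grip":255,"travel":[0,0,0],"twist":0}]' 15
python3 -m jog '[{"grip":255,"travel":[0,0,2],"twist":0},{"grip":255,"travel":[0,0,4],"twist":0},{"grip":255,"travel":[0,0,2],"twist":0},{"grip":255,"travel":[0,0,0],"twist":0},{"grip":255,"travel":[0,0,0],"twist":0}]'
```

```text
time: 20.1
position: [0.435, -0.0158, 0.027]
tool_rot: [1.0, -0.0, 0.001, 0.0]
ft_force: [0.0, -0.1, 0.3]
grip_width: 0.0873
time: 20.7
position: [0.4339, -0.0152, 0.0271]
tool_rot: [1.0, 0.0, 0.0, 0.0]
ft_force: [-0.2, -0.2, 2.1]
grip_width: 0.0507
time: 21.2
position: [0.4337, -0.0152, 0.1069]
tool_rot: [1.0, 0.0, 0.0, 0.0]
ft_force: [-0.7, 0.9, -1.4]
grip_width: 0.0508
```

```bash
python3 -m jog '[{"grip":255,"travel":[3.1,2.9,0],"twist":0},{"grip":255,"travel":[3.1,2.9,0],"twist":0},{"grip":255,"travel":[3.1,2.9,0],"twist":0},{"grip":255,"travel":[3.1,2.9,0],"twist":0},{"grip":255,"travel":[3.1,2.9,0],"twist":0},{"grip":255,"travel":[0,0,-1],"twist":0},{"grip":255,"travel":[0,0,0],"twist":0},{"grip":255,"travel":[0,0,0],"twist":0}]'
python3 -m jog '[{"grip":255,"travel":[0,0,-1.5],"twist":0},{"grip":255,"travel":[0,0,-1.2],"twist":0},{"grip":255,"travel":[0,0,-0.6],"twist":0},{"grip":255,"travel":[0,0,0],"twist":0},{"grip":255,"travel":[0,0,0],"twist":0}]'
```

```text
time: 22.0
position: [0.5862, 0.1292, 0.0948]
tool_rot: [1.0, -0.0, -0.003, 0.0]
ft_force: [0.2, -0.7, -0.7]
grip_width: 0.0507
time: 22.5
position: [0.5887, 0.1295, 0.0636]
tool_rot: [1.0, -0.0, -0.0, 0.0]
ft_force: [0.2, -0.6, -0.5]
grip_width: 0.0508
```

Bottom is about 9 mm below the post top with no side force, so I'll lower the rest.

```bash
python3 -m jog '[{"grip":255,"travel":[0,0,-1],"twist":0},{"grip":255,"travel":[0,0,-0.9],"twist":0},{"grip":255,"travel":[0,0,0],"twist":0},{"grip":255,"travel":[0,0,0],"twist":0}]'
python3 -m jog '[{"grip":255,"travel":[0,0,-0.1],"twist":0},{"grip":255,"travel":[0,0,0],"twist":0},{"grip":0,"travel":[0,0,0],"twist":0},{"grip":0,"travel":[0,0,0],"twist":0},{"grip":0,"travel":[0,0,0],"twist":0},{"grip":0,"travel":[0,0,0],"twist":0}]'
python3 -m jog '[{"grip":0,"travel":[0,0,4],"twist":0},{"grip":0,"travel":[0,0,4],"twist":0},{"grip":0,"travel":[-2.1,4.2,0],"twist":0},{"grip":0,"travel":[-2.1,4.2,0],"twist":0},{"grip":0,"travel":[-2.1,4.2,0],"twist":0},{"grip":0,"travel":[-2.1,4.2,0],"twist":0},{"grip":0,"travel":[0,0,0],"twist":0},{"grip":0,"travel":[0,0,0],"twist":0}]'
python3 - <<'E'
from seg import *
a=snap('top','t6');b=snap('scene','s6')
out=[]
for p in([.59,.131,.03],[.505,.298,.02]):
  for c,i in(('top',a),('scene',b)):
    u,v=map(int,w2px(c,p));out.append(cv2.resize(i[v-25:v+25,u-25:u+25],(300,300),interpolation=cv2.INTER_CUBIC))
cv2.imwrite('pics/c6.png',cv2.cvtColor(np.vstack([np.hstack(out[:2]),np.hstack(out[2:])]),cv2.COLOR_RGB2BGR))
print(get_obs()['position'])
E
```

```text
time: 22.9
position: [0.5885, 0.1298, 0.0444]
tool_rot: [1.0, 0.0, -0.0, 0.0]
ft_force: [-0.2, -0.2, -0.1]
grip_width: 0.051
time: 23.5
position: [0.5889, 0.1298, 0.044]
tool_rot: [1.0, 0.0, 0.0, -0.0]
ft_force: [0.3, -0.4, -0.7]
grip_width: 0.0749
time: 24.3
position: [0.5041, 0.2988, 0.124]
tool_rot: [1.0, 0.002, 0.0, 0.0]
ft_force: [-0.2, -0.1, -0.3]
grip_width: 0.0868
[0.50542578 0.29712928 0.12391281]
```

View pics/c6.png

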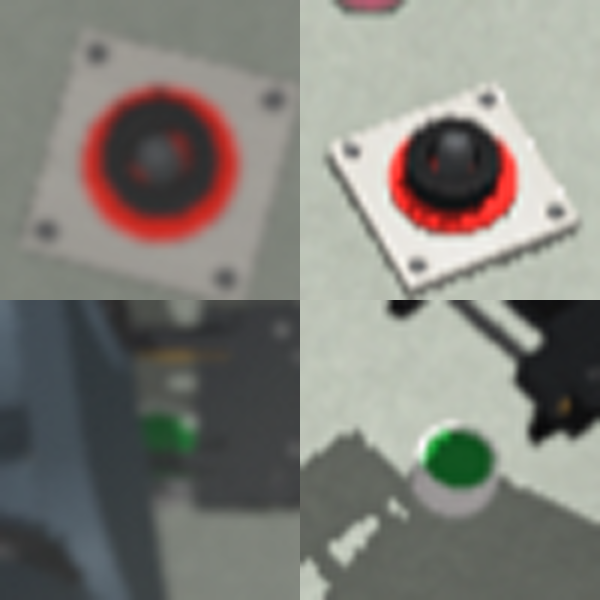

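The black ring is seated on red. Now the green lens, which is right below the gripper.

```bash
python3 -m jog '[{"grip":0,"travel":[0,0,-4],"twist":0},{"grip":0,"travel":[0,0,-3],"twist":0},{"grip":0,"travel":[0,0,-2],"twist":0},{"grip":0,"travel":[0,0,-0.6],"twist":0},{"grip":0,"travel":[0,0,0],"twist":0},{"grip":0,"travel":[0,0,0],"twist":0}]'
python3 -m jog '[{"grip":255,"travel":[0,0,0],"twist":0},{"grip":255,"travel":[0,0,0],"twist":0},{"grip":255,"travel":[0,0,0],"twist":0},{"grip":255,"travel":[0,0,0],"twist":0},{"grip":255,"travel":[0,0,0],"twist":0},{"grip":255,"travel":[0,0,0],"twist":0},{"grip":255,"travel":[0,0,0],"twist":0}]' 15
python3 -m jog '[{"grip":255,"travel":[0,0,2],"twist":0},{"grip":255,"travel":[0,0,4],"twist":0},{"grip":255,"travel":[0,0,2],"twist":0},{"grip":255,"travel":[0,0,0],"twist":0},{"grip":255,"travel":[0,0,0],"twist":0}]'
```

```text
time: 25.0
position: [0.506, 0.2973, 0.0287]
tool_rot: [1.0, -0.001, 0.001, -0.0]
ft_force: [-0.4, 0.3, 1.0]
grip_width: 0.0868
time: 25.7
position: [0.5047, 0.2978, 0.0279]
tool_rot: [1.0, 0.0, -0.0, -0.0]
ft_force: [-0.6, -0.2, -0.2]
grip_width: 0.0437
time: 26.2
position: [0.5045, 0.2977, 0.1077]
tool_rot: [1.0, 0.0, -0.0, 0.0]
ft_force: [-2.1, -0.5, -1.7]
grip_width: 0.0438
```

```bash
python3 -m jog '[{"grip":255,"travel":[2.1,-4.2,0],"twist":0},{"grip":255,"travel":[2.1,-4.2,0],"twist":0},{"grip":255,"travel":[2.1,-4.2,0],"twist":0},{"grip":255,"travel":[2.1,-4.2,0],"twist":0},{"grip":255,"travel":[0,0,-1],"twist":0},{"grip":255,"travel":[0,0,-1],"twist":0},{"grip":255,"travel":[0,0,0],"twist":0},{"grip":255,"travel":[0,0,0],"twist":0}]'
python3 -m jog '[{"grip":255,"travel":[0,0,-1],"twist":0},{"grip":255,"travel":[0,0,-0.7],"twist":0},{"grip":255,"travel":[0,0,0],"twist":0},{"grip":255,"travel":[0,0,0],"twist":0}]'
```

```text
time: 27.0
position: [0.5869, 0.1311, 0.0865]
tool_rot: [1.0, 0.001, -0.002, -0.0]
ft_force: [0.3, -0.0, -1.5]
grip_width: 0.0435
time: 27.4
position: [0.5885, 0.1302, 0.0706]
tool_rot: [1.0, 0.0, -0.0, 0.0]
ft_force: [0.8, -0.4, -1.2]
grip_width: 0.0433
```

```bash
python3 -m jog '[{"grip":255,"travel":[0,0,-0.5],"twist":0},{"grip":255,"travel":[0,0,-0.3],"twist":0},{"grip":255,"travel":[0,0,0],"twist":0},{"grip":255,"travel":[0,0,0],"twist":0}]'
python3 -m jog '[{"grip":255,"travel":[0,0,-0.1],"twist":0},{"grip":255,"travel":[0,0,0],"twist":0},{"grip":0,"travel":[0,0,0],"twist":0},{"grip":0,"travel":[0,0,0],"twist":0},{"grip":0,"travel":[0,0,0],"twist":0},{"grip":0,"travel":[0,0,0],"twist":0}]'
python3 -m jog '[{"grip":0,"travel":[0,0,4],"twist":0},{"grip":0,"travel":[0,0,4],"twist":0},{"grip":0,"travel":[-2.1,3.6,2],"twist":0},{"grip":0,"travel":[-2.1,3.6,2],"twist":0},{"grip":0,"travel":[-2.1,3.6,0],"twist":0},{"grip":0,"travel":[-2.1,3.6,0],"twist":0},{"grip":0,"travel":[0,0,0],"twist":0},{"grip":0,"travel":[0,0,0],"twist":0}]'
python3 - <<'E'
from seg import *
a=snap('top','t7');b=snap('scene','s7')
out=[]
for p in([.59,.131,.03],[.645,-.145,.04]):
  for c,i in(('top',a),('scene',b)):
    u,v=map(int,w2px(c,p));out.append(cv2.resize(i[v-25:v+25,u-25:u+25],(300,300),interpolation=cv2.INTER_CUBIC))
cv2.imwrite('pics/c7.png',cv2.cvtColor(np.vstack([np.hstack(out[:2]),np.hstack(out[2:])]),cv2.COLOR_RGB2BGR))
for n in('bottle','screwdriver','binocular'):print(n,[np.round(d['at'],3) for d in search_frame(n,'top')[:1]])
E
```

```text
time: 27.8
position: [0.5888, 0.1297, 0.0628]
tool_rot: [1.0, -0.0, -0.0, -0.0]
ft_force: [-0.2, 0.7, -1.3]
grip_width: 0.0436
time: 28.4
position: [0.5888, 0.1298, 0.062]
tool_rot: [1.0, 0.0, 0.0, 0.0]
ft_force: [0.6, 0.3, 0.2]
grip_width: 0.0681
time: 29.2
position: [0.5042, 0.2746, 0.182]
tool_rot: [1.0, 0.001, 0.0, 0.0]
ft_force: [0.6, 0.2, -0.6]
grip_width: 0.0869
bottle [array([ 0.783, -0.013,  0.063])]
screwdriver [array([ 0.532, -0.466,  0.018])]
binocular [array([0.43 , 0.534, 0.128])]
```

View pics/c7.png

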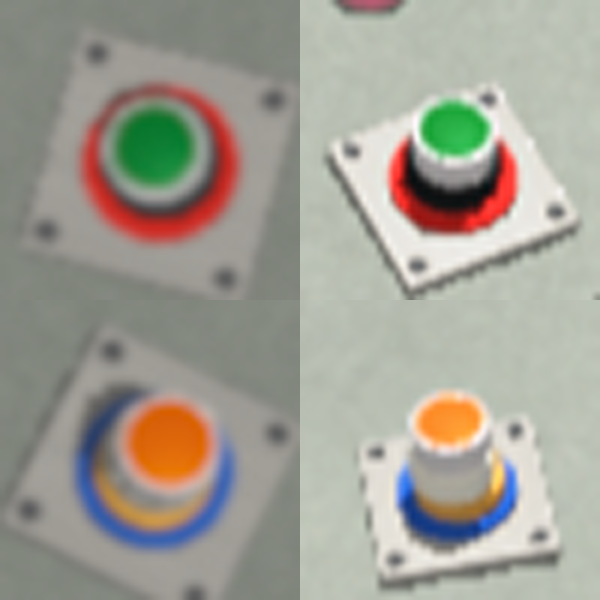

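View pics/s7.png

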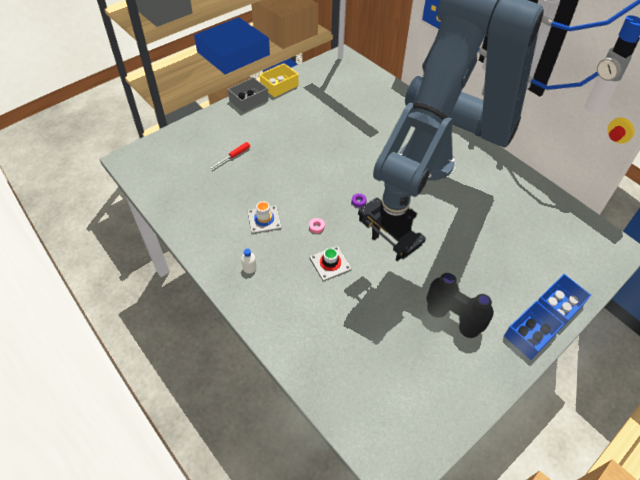

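Both stacks are right: green on black at (331,258), and amber on white on brass at (263,213). The network puts the binocular 2 cm off in y, so I'll compare that patch of the scene picture before and after, then hand in.

```bash
python3 - <<'E'
from h import *
a=cv2.imread('pics/s0.png',0)[270:340,425:500];b=cv2.imread('pics/s7.png',0)[268:342,423:502]
m=cv2.matchTemplate((b<60).astype(np.uint8)*255,(a<60).astype(np.uint8)*255,cv2.TM_CCOEFF_NORMED);print(cv2.minMaxLoc(m))
if cv2.minMaxLoc(m)[3]==(2,2): print(hand_in())
E
```

```text
(0.7235758304595947, 0.8981876969337463, (0, 0), (2, 2))
the job is handed in; nothing more can be done
None
```

Both eyepieces are stacked as asked, and the job was handed in at about 30 s of the 112 s allowed.

- **Blue arbor:** the brass ring is at the bottom, then the white spacer, then the amber lens, glass up.
- **Red arbor:** the black ring is at the bottom, with the green lens on top, glass up.

**Last checks:**
- Both cameras show the two stacks upright and in the right order. The gripper is open and clear of everything.
- The bottle and the screwdriver were found within 3 mm of where they started.
- The network reported the binocular about 2 cm off in y. The arm was close by in that picture, which may explain it. Matching its patch in the scene camera before and after gave zero pixel shift (score 0.90), and it looks the same to the eye, so I judged it unmoved.

**Disagreements during the job:**
- The two cameras disagreed by about 2 to 5 mm in each axis. I used the top camera because it matched the robot frame.
- The brass ring pressed sideways on the post with about 6 N on the way down. I shifted it 4 mm and it then lowered freely.

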